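# Dispense one grinding ball with a two-stop plunger

### The job

Set the catch pan flat on the worktop with its bowl centred under the outlet of the ball dispenser and let go of it. Then press the dispenser's plunger straight down to its soft first stop and pause there for about a second, press on firmly to the hard second stop so that the ball drops into the pan, and let the plunger come all the way up. Leave the pan with the ball in it under the outlet, and do not disturb the petri dish, the vial or the gear.

Things in the scene. Friction and masses are not known exactly. Their poses are not given: they have to be found in the camera images.
- dispenser: Fixed grey metal bench dispenser. Origin: on the worktop (z = 0) straight below outlet and plunger; own x points back to the column, z up. Column 50 mm wide at x 50 to 80 mm, on a foot 12 mm high at x 35 to 110 mm, 90 mm wide. Overhanging head: x -28 to 80 mm, 56 mm wide, z 95 to 150 mm. Under the head a clear tube holds one ball over a gate. Nothing stands under the outlet within 35 mm of its axis.
- outlet (a point): Point on the vertical axis of the outlet, where the ball comes out, 52 mm above the worktop: the lowest part of the overhang (gate rails).
- gate (a joint): Steel gate plate that closes the tube: 0 shut, 0.024 m open. The second stage of the plunger drives it, 4 mm for each mm, sideways along the dispenser's own +y, where it juts out to 30 mm (shut) or 54 mm (open) from the axis at z about 60 mm. The ball falls once the second stage passes about 4 mm.
- plunger_top (a point): Centre of the flat top of the plunger's round black button (34 mm across, 12 mm thick). It stands 188 mm above the worktop when up, 174 mm at the first stop, 168 mm at the second stop; it moves with the plunger.
- plunger (a joint): First stage of the plunger's travel: 0 up, 0.014 m at the soft first stop. Its spring needs 2 N to start and 4.5 N at the stop; it returns by itself when let go.
- sleeve (a joint): Second stage: the aluminium sleeve under the button goes down with it after the first stop. 0 up, 0.006 m at the hard second stop. Its spring needs 9 N before it moves at all and 13 N at the end, so pressing with 5 to 8 N rests on the first stop; it returns by itself.
- pan: Loose steel catch pan, about 90 g: a round bowl 60 mm across the rim (54 mm at the foot), 15 mm high, floor 3 mm, wall 2.5 mm, with a flat arm to an upright white grip. Origin: centre of the underside of the bowl; the grip lies on its -x side, z up.
- pan_grip (a point): Point to grip on the pan's upright white grip, 120 mm from the bowl's centre along the pan's -x, 28 mm above the pan's underside. The grip is 34 mm long (pan's x), 12 mm wide (pan's y: close the fingers across this) and 42 mm high, and stands on the worktop.
- ball_center (a point): Centre of the steel ball, 14 mm across, 11 g; it starts in the dispenser's clear tube on the gate.
- petri_dish: Bystander: clear petri dish, 62 mm across, 15 mm high, origin under its centre.
- vial: Bystander: small screw-cap vial, 22 mm across, 54 mm high, standing, origin under its centre.
- gear: Bystander: small spur gear, 33 mm across, 16 mm high, origin under its centre.

How it is judged:
On the way, in this order (a step that is already met when the one before it is completed fails the run):
1. the pan stands flat under the outlet, bowl centre within 15 mm of the outlet's axis, and is let go (horizontal distance between pan and outlet below 0.015 m and angle between pan's own z axis and vertical below 0.1 rad and height (world z) of pan below 0.006 m and contact force between the fingers and pan below 0.1 N), for 0.2 s.
2. the plunger rests on its first stop (first stage over 12 mm, second stage under 1.5 mm) for 0.4 s (value of joint plunger above 0.012 m and value of joint sleeve below 0.0015 m), for 0.4 s.
3. the plunger is pressed to the second stop (second stage over 5 mm) (value of joint sleeve above 0.005 m), for 0.05 s.
At the end, for the whole second after the job is handed in: The plunger is fully up again (first stage under 2 mm, second under 1 mm); the ball lies in the pan's bowl (its centre within 26 mm of the pan's origin); the pan stands flat and still on the worktop (tilt under 0.1 rad), its bowl centre within 20 mm of the outlet's axis (value of joint plunger below 0.002 m and value of joint sleeve below 0.001 m and distance between ball_center and pan below 0.026 m and horizontal distance between pan and outlet below 0.02 m and angle between pan's own z axis and vertical below 0.1 rad and height (world z) of pan below 0.006 m and linear speed of pan below 0.02 m/s); the robot touches nothing.
It fails at once if the petri dish is moved by more than 30 mm (distance of petri_dish from where it was at the start of the episode above 0.03 m).
It fails at once if the vial is moved by more than 30 mm (distance of vial from where it was at the start of the episode above 0.03 m).
It fails at once if the gear is moved by more than 30 mm (distance of gear from where it was at the start of the episode above 0.03 m).
It also fails if it takes over 61 s, if anything falls off the work surface, if the arm or the gripper's body presses on something with over 40 N, if the wrist force passes 120 N, or if a joint passes its speed limit or range.

### The arm

A 6-joint arm with a two-finger parallel gripper is mounted at the origin on a cart in front of the work surface, level with it; the furniture and walls round the work are solid. World frame = base frame: x ahead of the robot, y to its left, z up, the work surface at z = 0. Lengths are in m, angles in rad, forces in N, time in s.
With the tool pointing down it reaches from about 0.3 to 0.875 m from the base axis. Payload 4.2 kg.
Tool frame: the origin (TCP) lies on the centre line of the jaws, within the pads' length; the fingertips stand 25 mm ahead of it and the grasp point (between the pads) lies 6 mm ahead of it; z points along the fingers, x is the direction in which the jaws open and shut, and the axes are right-handed (so a half turn about z gives the same grasp; the last joint's range is limited). The gripper opens to 85 mm and grips with 20 to 120 N. Pads are 22 mm wide; open, the fingers measure 114 mm over their backs; the gripper's body (76 mm by 85 mm) begins 54 mm behind the grasp point. The pads swing forward as they close: fully open they stand 13 mm farther back than shut.
Start: joints at [-1.234, 0.32, 1.565, -0, 1.257, -0.02], TCP at [0.201, -0.539, 0.256] pointing down, gripper open.
Joint ranges: [-3.11, 3.11], [-0.84, 2.01], [0.21, 2.61], [-1.34, 4.49], [0.05, 2.63], [-2.56, 2.56]. Speed limits (rad/s): [2.57, 2.57, 3.14, 3.14, 3.14, 3.14].

### API

Orientations are given as [roll, pitch, yaw] about the fixed x, y, z axes, in that order (R = Rz(yaw) Ry(pitch) Rx(roll)).
In Python, from cell import robot gives the robot as it stands.
- The arm moves only by the tool play_rows, never from a script. Its argument "series" is a list of rows, each an object with "slide": the shift along the tool's x, y, z in m, a list of three; "turn": the turn about the tool's z in rad; "fingers": the closure, from 0 (fully open) to 1 (shut). In form: [{"slide": [x, y, z], "turn": turn, "fingers": fingers}, ...]. A call has 1 to 12 rows; each row is the pose to reach, as a shift and turn from the pose measured when the call began, along the tool's axes at that moment; what a row does not reach only later rows make up. A row lasts 1/10 s, in which the tool goes at most 50 mm and 8.59 degrees, less where a joint would pass 70% of its speed; a pose out of reach is approached as far as the arm can. A call with a gripper value outside its range is refused whole. The fingers move at their own pace and stop on an object; "squeeze" is the grip in N (left out, the last holds). Time passes only in rows, so rows that repeat a pose let the fingers close. It gives the time, the measured TCP pose, the force and the opening at its end, in the units of the state.
- robot.read_state(): the state, without advancing time (a new reading comes with each control period).
- robot.read_camera(name): name is "side" or "top" or "wrist"; returns a dict with "pixels" (384x512x3 uint8, red, green, blue), "vertical_fov" (degrees; the focal length in pixels is half the picture's height over the tangent of half this angle, whatever the lens; pixels are square), "cx", "cy" (the principal point, pixels), "world_from_camera" (4x4, takes a point from camera to world coordinates). Camera axes: x right, y up, looking along -z (the intrinsics and any distortion apply to the point x, -y, -z); pixel columns grow to the right and rows downward; lengths in m; the calibration is good to about 2 mm. A picture is of the moment at which its call begins. There is no depth.
- robot.finish_job(): hands the job in, once; it reports no verdict.
The state is a dict: "clock": time; "joint_positions": joint angles; "joint_vel": joint speeds; "tau": joint torques, N m; "tool_pos": TCP position; "tool_rot": TCP orientation; "ft_force": force on the tool from outside, world axes, zero at the start; "wrist_torque": the same for the moment, N m; "width": finger opening in m.
Only numpy, scipy, OpenCV 4.12 (cv2) and the standard library are available. Lean on these libraries where they do the work, as an engineer would, in place of code of your own. Each camera call takes 0.05 s, during which the arm holds its last target.

## Working session

There is one attempt and no reset: what is moved stays moved. The work goes in short steps, Python scripts to look and compute and a tool call to move; the robot and the scene stay as the last step left them, time stands still between calls to the robot, and variables do not carry over. Pictures are saved under pics/ and viewed, and the job is handed in when it is done.

Besides the shell and the picture viewer there is one more tool, called after ">>>" as name(argument=value, ...), one argument or row to a line, values as JSON. play_rows: Moves the arm, as the interface text tells. Its arguments: {"type":"object","properties":{"series":{"type":"array","items":{"type":"object","properties":{"slide":{"type":"array","items":{"type":"number"}},"turn":{"type":"number"},"fingers":{"type":"number"}}}},"squeeze":{"type":"number"}},"required":["series"]}

```bash
ls; mkdir -p pics; python3 - <<'E'
from cell import robot
import cv2,numpy as np
s=robot.read_state()
print({k:np.round(v,3).tolist() for k,v in s.items()})
for n in ["side","top","wrist"]:
    c=robot.read_camera(n); cv2.imwrite(f"pics/{n}0.png",c["pixels"][:,:,::-1])
    print(n,{k:(np.round(v,4).tolist()) for k,v in c.items() if k!="pixels"})
E
```

```text
pics
{'clock': 0.0, 'joint_positions': [-1.234, 0.32, 1.566, -0.0, 1.257, -0.02], 'joint_vel': [-0.0, -0.002, -0.0, -0.0, -0.0, 0.0], 'tau': [0.002, -41.551, -23.416, 0.0, 0.008, -0.0], 'tool_pos': [0.201, -0.538, 0.255], 'tool_rot': [-3.142, 0.002, -1.214], 'ft_force': [0.39, -0.12, -0.005], 'wrist_torque': [0.013, 0.032, 0.037], 'width': 0.086}
side {'vertical_fov': 56.9758, 'cx': 251.7416, 'cy': 192.3497, 'world_from_camera': [[0.9966, 0.0409, -0.0717, 0.4837], [-0.0825, 0.5287, -0.8448, -0.7792], [0.0034, 0.8478, 0.5303, 0.6407], [0.0, 0.0, 0.0, 1.0]]}
top {'vertical_fov': 53.8006, 'cx': 260.9557, 'cy': 193.0252, 'world_from_camera': [[-0.0261, 0.9847, -0.1721, 0.386], [-0.9997, -0.025, 0.0084, 0.0129], [0.004, 0.1722, 0.985, 1.1217], [0.0, 0.0, 0.0, 1.0]]}
wrist {'vertical_fov': 69.7914, 'cx': 259.8038, 'cy': 192.2115, 'world_from_camera': [[0.3491, 0.8962, 0.2736, 0.2692], [-0.9371, 0.3342, 0.1009, -0.513], [-0.001, -0.2917, 0.9565, 0.373], [0.0, 0.0, 0.0, 1.0]]}
```

View pics/side0.png

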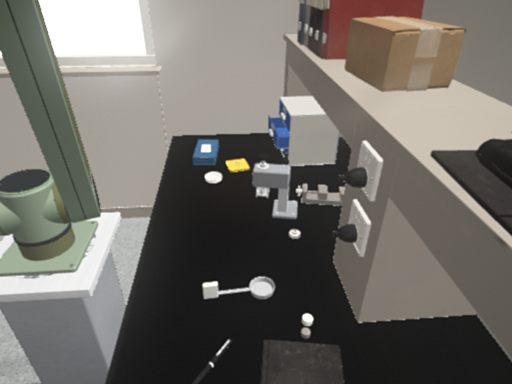

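View pics/top0.png

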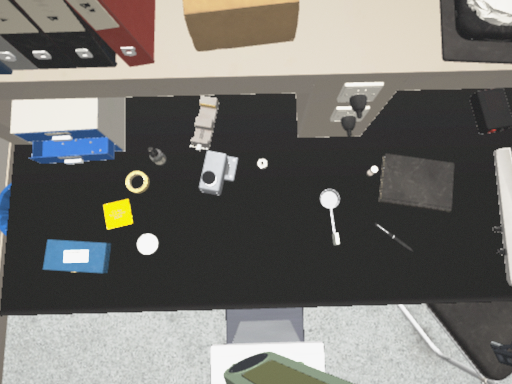

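View pics/wrist0.png

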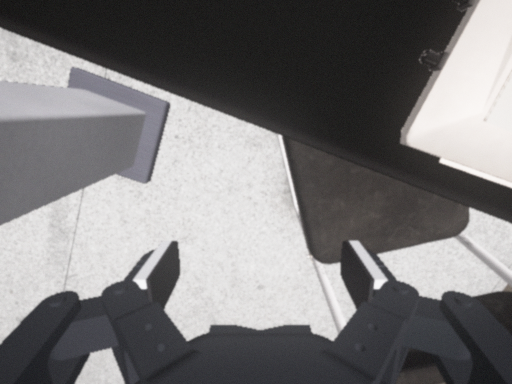

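```bash
cat > h.py <<'E'
from cell import robot
import cv2,numpy as np
def cam(n,save=None):
    c=robot.read_camera(n)
    if save: cv2.imwrite(f"pics/{save}.png",c["pixels"][:,:,::-1])
    return c
def ray(c,u,v):
    H=c["pixels"].shape[0]; f=H/2/np.tan(np.radians(c["vertical_fov"])/2)
    d=np.array([(u-c["cx"])/f,-(v-c["cy"])/f,-1]); T=np.array(c["world_from_camera"])
    return T[:3,3],T[:3,:3]@d
def onz(c,u,v,z):
    o,d=ray(c,u,v); return o+d*(z-o[2])/d[2]
def proj(c,p):
    H=c["pixels"].shape[0]; f=H/2/np.tan(np.radians(c["vertical_fov"])/2)
    T=np.array(c["world_from_camera"]); q=T[:3,:3].T@(np.array(p)-T[:3,3])
    return c["cx"]+f*q[0]/-q[2], c["cy"]-f*q[1]/-q[2]
def two(c1,p1,c2,p2):
    o1,d1=ray(c1,*p1);o2,d2=ray(c2,*p2)
    A=np.stack([d1,-d2],1); t=np.linalg.lstsq(A,o2-o1,rcond=None)[0]
    a=o1+d1*t[0];b=o2+d2*t[1]; return (a+b)/2,np.linalg.norm(a-b)
def crop(c,x0,y0,x1,y1,s,name):
    cv2.imwrite(f"pics/{name}.png",cv2.resize(c["pixels"][y0:y1,x0:x1,::-1],None,fx=s,fy=s,interpolation=cv2.INTER_CUBIC))
E
python3 - <<'E'
from h import *
t=cam("top");s=cam("side")
crop(t,180,130,350,255,4,"t1"); crop(s,190,140,320,310,3.5,"s1")
E
```

```text
(no output)
```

View pics/t1.png

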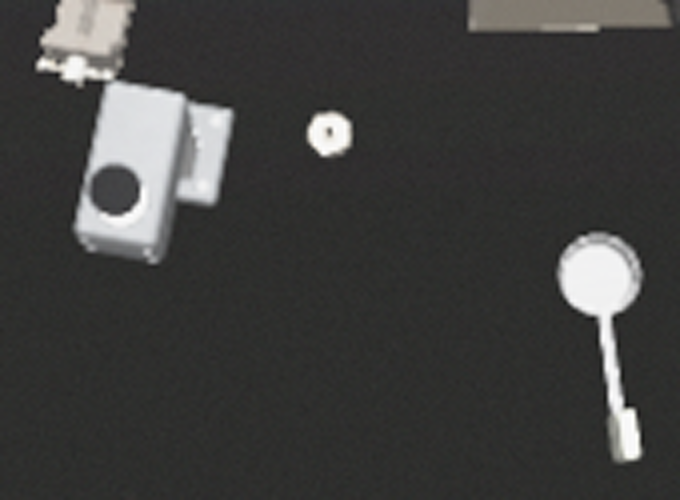

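View pics/s1.png

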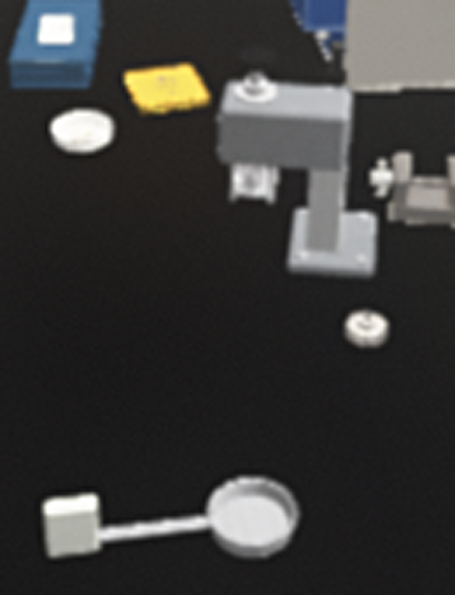

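```bash
python3 - <<'E'
from h import *
t=cam("top");s=cam("side")
def cp(x,y): return 180+(x+.5)/4-.5,130+(y+.5)/4-.5
def sp(x,y): return 190+(x+.5)/3.5-.5,140+(y+.5)/3.5-.5
P=lambda l,p,z: print(l,np.round(onz(t,*p,z),4))
g=t["pixels"].astype(int)
# bright components
gray=cv2.cvtColor(t["pixels"],cv2.COLOR_RGB2GRAY)
m=(gray[130:255,300:350]>110).astype(np.uint8)
n,l,st,ce=cv2.connectedComponentsWithStats(m);print(st,ce+[300,130])
# button: dark within head
b=cv2.resize(gray[160:195,195:220],None,fx=8,fy=8,interpolation=cv2.INTER_CUBIC)
mm=(b<105).astype(np.uint8);n,l,st,ce=cv2.connectedComponentsWithStats(mm)
for i in range(1,n):
  if st[i,4]>300: q=(ce[i]+.5)/8-.5+[195,160];print("btn",st[i],q,np.round(onz(t,*q,.188),4))
P("button",cp(115,190),.188)
for a in [(113,82),(188,94),(160,250),(78,235)]:P("head",cp(*a),.150)
for a in [(233,110),(216,206)]:P("foot",cp(*a),.012)
P("rim",cp(600,274),.015);P("rimL",cp(558,274),.015);P("rimR",cp(642,274),.015)
P("grip",cp(629,435),.042);P("gear",cp(330,133),.016)
for a in [(618,408),(636,408),(640,458),(622,461)]:P("griptop",cp(*a),.042)
print("side rim",onz(s,*sp(252,513),.015),"grip top",onz(s,*sp(72,502),.042))
print("side outlet z.052",onz(s,*sp(253,200),.052),'btn',onz(s,*sp(256,55),.188))
print("gear",onz(s,*sp(366,323),.016))
E
```

```text
[[   0    0   50  125 5412]
 [   0    0   47    8  321]
 [  19   58   22   57  517]] [[324.04453067 193.89116778]
 [321.73831776 133.06542056]
 [330.98259188 208.79497099]]
btn [    0     0   175   280 15759] [199.0214203  177.31876626] [0.5932 0.16   0.188 ]
btn [  61   93   97   96 7341] [208.22552275 177.05706818] [0.5933 0.1368 0.188 ]
button [0.5932 0.1364 0.188 ]
head [0.675  0.1426 0.15  ]
head [0.6655 0.0929 0.15  ]
head [0.5608 0.1122 0.15  ]
head [0.5722 0.1656 0.15  ]
foot [0.6919 0.0704 0.012 ]
foot [0.6181 0.0842 0.012 ]
rim [ 0.5588 -0.1996  0.015 ]
rimL [ 0.5596 -0.1685  0.015 ]
rimR [ 0.558  -0.2308  0.015 ]
grip [ 0.4385 -0.2084  0.042 ]
gear [ 0.6711 -0.0025  0.016 ]
griptop [ 0.4577 -0.2017  0.042 ]
griptop [ 0.4574 -0.2145  0.042 ]
griptop [ 0.4221 -0.2152  0.042 ]
griptop [ 0.4203 -0.2023  0.042 ]
side rim [ 0.55727333 -0.19744382  0.015     ] grip top [ 0.4391226  -0.20395849  0.042     ]
side outlet z.052 [0.59247207 0.13044602 0.052     ] btn [0.59353256 0.1408362  0.188     ]
gear [ 0.67049608 -0.00360733  0.016     ]
```

```bash
cat >> h.py <<'E'
from scipy.spatial.transform import Rotation as Ro
def rel(p,yaw=None):
    s=robot.read_state();R=Ro.from_euler("xyz",s["tool_rot"]).as_matrix()
    d=R.T@(np.array(p)-s["tool_pos"])
    y0=s["tool_rot"][2]; tr=0 if yaw is None else -((yaw-y0+np.pi)%(2*np.pi)-np.pi)
    print("slide",np.round(d,4).tolist(),"turn",round(tr,3)); return d
def st():
    s=robot.read_state();print({k:np.round(s[k],4).tolist() for k in ["clock","tool_pos","tool_rot","ft_force","width","joint_positions"]})
E
python3 -c "
from h import *
st();rel([.4385,-.207,.13],-1.505)"
```

```text
{'clock': 0.35, 'tool_pos': [0.2008, -0.5387, 0.2561], 'tool_rot': [-3.1416, 0.0003, -1.214], 'ft_force': [-0.1875, -0.0623, 0.0099], 'width': 0.0855, 'joint_positions': [-1.234, 0.3198, 1.5648, 0.0, 1.2574, -0.02]}
slide [-0.2277, -0.3386, 0.1262] turn 0.291
```

>>> play_rows(
  series=[
    {"slide": [-0.0455,-0.0677,0.025],"turn": 0.06,"fingers": 0},
    {"slide": [-0.068,-0.101,0.038],"turn": 0.09,"fingers": 0},
    {"slide": [-0.091,-0.135,0.05],"turn": 0.12,"fingers": 0},
    {"slide": [-0.114,-0.169,0.063],"turn": 0.15,"fingers": 0},
    {"slide": [-0.137,-0.203,0.076],"turn": 0.18,"fingers": 0},
    {"slide": [-0.16,-0.237,0.088],"turn": 0.21,"fingers": 0},
    {"slide": [-0.182,-0.271,0.1],"turn": 0.23,"fingers": 0},
    {"slide": [-0.205,-0.305,0.114],"turn": 0.26,"fingers": 0},
    {"slide": [-0.2277,-0.3386,0.126],"turn": 0.291,"fingers": 0},
    {"slide": [-0.2277,-0.3386,0.126],"turn": 0.291,"fingers": 0},
    {"slide": [-0.2277,-0.3386,0.126],"turn": 0.291,"fingers": 0},
    {"slide": [-0.2277,-0.3386,0.126],"turn": 0.291,"fingers": 0},
  ],
)

```text
clock: 1.55
tool_pos: [0.4383, -0.2078, 0.1306]
tool_rot: [-3.141, -0.0, -1.505]
ft_force: [-0.4, -1.3, 0.2]
width: 0.0856
```

```bash
python3 -c "
from h import *
st();c=cam('wrist','w1');
print(proj(c,[.4385,-.207,.042]),proj(c,[.5585,-.199,.015]))"
```

```text
{'clock': 1.55, 'tool_pos': [0.4383, -0.2078, 0.1306], 'tool_rot': [-3.1414, -0.0003, -1.5054], 'ft_force': [-0.3509, -1.2902, 0.2033], 'width': 0.0856, 'joint_positions': [-0.4663, 0.3022, 1.9474, -0.0002, 0.8917, 1.0392]}
(np.float64(258.2745111650222), np.float64(204.43286640890224)) (np.float64(257.9671077346351), np.float64(43.12393716047197))
```

View pics/w1.png

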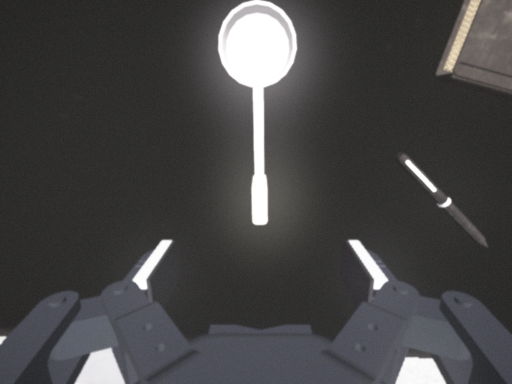

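```bash
python3 -c "
from h import *
c=cam('wrist')
for u in [(260,176),(260,222),(260,199)]: print(onz(c,*u,.042))
print(onz(c,257.8,43.5,.015))
rel([.4395,-.2078,.034],-1.505)"
```

```text
[ 0.46157675 -0.20713917  0.042     ]
[ 0.423436   -0.20960774  0.042     ]
[ 0.44299474 -0.20834185  0.042     ]
[ 0.55818404 -0.1992572   0.015     ]
slide [-0.0003, -0.0013, 0.0967] turn -0.002
```

>>> play_rows(
  series=[
    {"slide": [0,-0.001,0.03],"turn": 0,"fingers": 0},
    {"slide": [0,-0.001,0.05],"turn": 0,"fingers": 0},
    {"slide": [0,-0.001,0.07],"turn": 0,"fingers": 0},
    {"slide": [0,-0.001,0.085],"turn": 0,"fingers": 0},
    {"slide": [0,-0.001,0.0965],"turn": 0,"fingers": 0},
    {"slide": [0,-0.001,0.0965],"turn": 0,"fingers": 0},
    {"slide": [0,-0.001,0.0965],"turn": 0,"fingers": 0},
  ],
)

```text
clock: 2.35
tool_pos: [0.4393, -0.2087, 0.0345]
tool_rot: [-3.141, -0.001, -1.508]
ft_force: [0.4, -0.7, 0.0]
width: 0.0855
```

>>> play_rows(
  series=[
    {"slide": [0,0,0],"turn": 0,"fingers": 0.4},
    {"slide": [0,0,0],"turn": 0,"fingers": 0.6},
    {"slide": [0,0,0],"turn": 0,"fingers": 0.8},
    {"slide": [0,0,0],"turn": 0,"fingers": 1},
    {"slide": [0,0,0],"turn": 0,"fingers": 1},
    {"slide": [0,0,0],"turn": 0,"fingers": 1},
    {"slide": [0,0,0],"turn": 0,"fingers": 1},
    {"slide": [0,0,0],"turn": 0,"fingers": 1},
    {"slide": [0,0,0],"turn": 0,"fingers": 1},
    {"slide": [0,0,0],"turn": 0,"fingers": 1},
  ],
  squeeze=40,
)

```text
clock: 3.35
tool_pos: [0.4395, -0.2087, 0.0348]
tool_rot: [-3.14, -0.001, -1.508]
ft_force: [0.1, 0.9, 5.7]
width: 0.0113
```

```bash
python3 -c "
from h import *
st();c=cam('wrist','w2');rel([.398,-.207,.052])"
```

```text
{'clock': 3.35, 'tool_pos': [0.4395, -0.2087, 0.0348], 'tool_rot': [-3.1401, -0.0007, -1.5076], 'ft_force': [0.1087, 0.8583, 5.7036], 'width': 0.0113, 'joint_positions': [-0.467, 0.4424, 2.0485, 0.0002, 0.6491, 1.0404]}
slide [-0.0043, 0.0413, -0.0173] turn 0
```

View pics/w2.png

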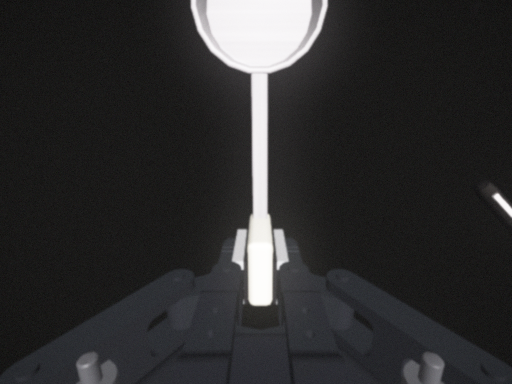

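>>> play_rows(
  series=[
    {"slide": [0,0,0],"turn": 0,"fingers": 0.5},
    {"slide": [0,0,0],"turn": 0,"fingers": 0},
    {"slide": [0,0,0],"turn": 0,"fingers": 0},
    {"slide": [0,0,0],"turn": 0,"fingers": 0},
    {"slide": [0,0,0],"turn": 0,"fingers": 0},
    {"slide": [0,0,-0.02],"turn": 0,"fingers": 0},
    {"slide": [0,0,-0.05],"turn": 0,"fingers": 0},
    {"slide": [0,0,-0.07],"turn": 0,"fingers": 0},
    {"slide": [0,0,-0.07],"turn": 0,"fingers": 0},
  ],
)

```text
clock: 4.3
tool_pos: [0.441, -0.2095, 0.1072]
tool_rot: [-3.135, -0.004, -1.508]
ft_force: [0.3, -0.9, 0.0]
width: 0.0858
```

```bash
python3 -c "
from h import *
st();c=cam('wrist','w3')
g=cv2.cvtColor(c['pixels'],cv2.COLOR_RGB2GRAY)
crop(c,180,0,340,300,2,'w3c')
print(proj(c,[.4395,-.2087,.042]),proj(c,[.5585,-.199,.015]))"
```

```text
{'clock': 4.3, 'tool_pos': [0.441, -0.2095, 0.1072], 'tool_rot': [-3.1348, -0.0038, -1.5076], 'ft_force': [0.3176, -0.8521, 0.0149], 'width': 0.0858, 'joint_positions': [-0.4671, 0.3339, 1.9738, 0.0002, 0.8262, 1.0404]}
(np.float64(257.70007942210117), np.float64(218.0874582898819)) (np.float64(254.23898001884828), np.float64(40.774051146160105))
```

View pics/w3c.png

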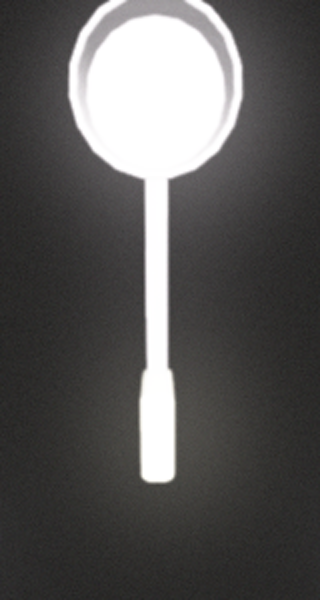

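>>> play_rows(
  series=[
    {"slide": [0,0,0],"turn": -0.14,"fingers": 0},
    {"slide": [0,0,0],"turn": -0.28,"fingers": 0},
    {"slide": [0,0,0],"turn": -0.42,"fingers": 0},
    {"slide": [0,0,0],"turn": -0.56,"fingers": 0},
    {"slide": [0,0,0],"turn": -0.7,"fingers": 0},
    {"slide": [0,0,0],"turn": -0.84,"fingers": 0},
    {"slide": [0,0,0],"turn": -0.98,"fingers": 0},
    {"slide": [0,0,0],"turn": -1.12,"fingers": 0},
    {"slide": [0,0,0],"turn": -1.26,"fingers": 0},
    {"slide": [0,0,0],"turn": -1.4,"fingers": 0},
    {"slide": [0,0,0],"turn": -1.54,"fingers": 0},
    {"slide": [0,0,0],"turn": -1.6,"fingers": 0},
  ],
)

```text
clock: 5.55
tool_pos: [0.4391, -0.2085, 0.1042]
tool_rot: [3.141, -0.001, 0.096]
ft_force: [-1.1, -0.3, -0.1]
width: 0.0852
```

>>> play_rows(
  series=[
    {"slide": [0,0,0],"turn": -0.14,"fingers": 0},
    {"slide": [0,0,0],"turn": -0.28,"fingers": 0},
    {"slide": [0,0,0],"turn": -0.42,"fingers": 0},
    {"slide": [0,0,0],"turn": -0.56,"fingers": 0},
    {"slide": [0,0,0],"turn": -0.7,"fingers": 0},
    {"slide": [0,0,0],"turn": -0.84,"fingers": 0},
    {"slide": [0,0,0],"turn": -0.98,"fingers": 0},
    {"slide": [0,0,0],"turn": -1.12,"fingers": 0},
    {"slide": [0,0,0],"turn": -1.26,"fingers": 0},
    {"slide": [0,0,0],"turn": -1.4,"fingers": 0},
    {"slide": [0,0,0],"turn": -1.53,"fingers": 0},
    {"slide": [0,0,0],"turn": -1.53,"fingers": 0},
  ],
)

```text
clock: 6.75
tool_pos: [0.4383, -0.2081, 0.1028]
tool_rot: [-3.141, -0.001, 1.626]
ft_force: [0.3, -0.6, -0.3]
width: 0.0852
```

```bash
python3 -c "
from h import *
st();t=cam('top','t2');crop(t,290,170,370,250,7,'t2c');rel([.4395,-.2085,.034],1.634)"
```

```text
{'clock': 6.75, 'tool_pos': [0.4383, -0.2081, 0.1028], 'tool_rot': [-3.1405, -0.0008, 1.6258], 'ft_force': [0.3213, -0.6279, -0.3081], 'width': 0.0852, 'joint_positions': [-0.4671, 0.3394, 1.9797, 0.0002, 0.8238, -2.0931]}
slide [-0.0004, 0.0011, 0.069] turn -0.01
```

View pics/t2c.png

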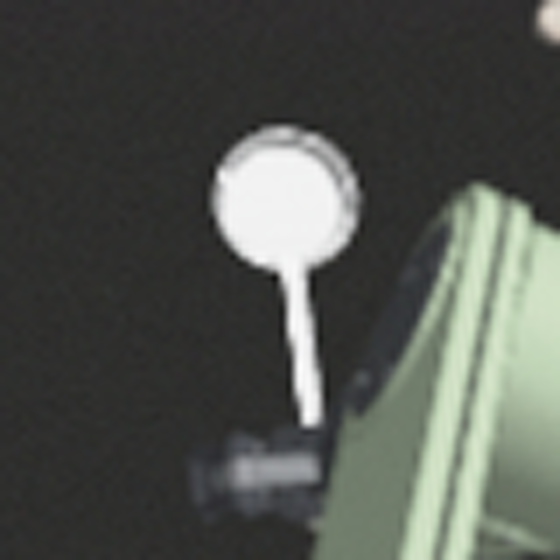

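>>> play_rows(
  series=[
    {"slide": [0,0.001,0.03],"turn": -0.01,"fingers": 0},
    {"slide": [0,0.001,0.055],"turn": -0.01,"fingers": 0},
    {"slide": [0,0.001,0.068],"turn": -0.01,"fingers": 0},
    {"slide": [0,0.001,0.068],"turn": -0.01,"fingers": 0},
    {"slide": [0,0.001,0.068],"turn": -0.01,"fingers": 0.5},
    {"slide": [0,0.001,0.068],"turn": -0.01,"fingers": 1},
    {"slide": [0,0.001,0.068],"turn": -0.01,"fingers": 1},
    {"slide": [0,0.001,0.068],"turn": -0.01,"fingers": 1},
    {"slide": [0,0.001,0.068],"turn": -0.01,"fingers": 1},
    {"slide": [0,0.001,0.068],"turn": -0.01,"fingers": 1},
    {"slide": [0,0.001,0.068],"turn": -0.01,"fingers": 1},
    {"slide": [0,0.001,0.068],"turn": -0.01,"fingers": 1},
  ],
  squeeze=50,
)

```text
clock: 8.0
tool_pos: [0.4396, -0.2082, 0.0356]
tool_rot: [-3.142, -0.0, 1.633]
ft_force: [-0.7, 0.6, 6.8]
width: 0.0111
```

```bash
python3 -c "
from h import *
st();t=cam('top','t3');crop(t,290,170,370,250,7,'t3c')
px=(290+(286+.5)/7-.5,170+(198+.5)/7-.5);print(onz(t,*px,.015))
rel([.40,-.2081,.055]);rel([.40,.128,.055]);rel([.4735,.128,.055]);"
```

```text
{'clock': 8.0, 'tool_pos': [0.4396, -0.2082, 0.0356], 'tool_rot': [-3.1415, -0.0002, 1.6335], 'ft_force': [-0.7467, 0.6077, 6.8229], 'width': 0.0111, 'joint_positions': [-0.4661, 0.4416, 2.0467, 0.0002, 0.6534, -2.0997]}
[ 0.55954204 -0.20204801  0.015     ]
slide [0.0027, -0.0396, -0.0194] turn 0
slide [0.3381, -0.0185, -0.0194] turn 0
slide [0.3335, 0.0548, -0.0194] turn 0
```

View pics/t3c.png

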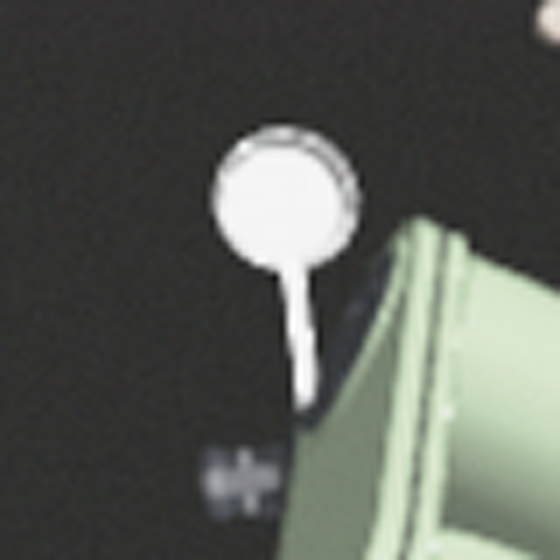

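>>> play_rows(
  series=[
    {"slide": [0,0,-0.008],"turn": 0,"fingers": 1},
    {"slide": [0,0,-0.019],"turn": 0,"fingers": 1},
    {"slide": [0,-0.015,-0.019],"turn": 0,"fingers": 1},
    {"slide": [0.002,-0.03,-0.019],"turn": 0,"fingers": 1},
    {"slide": [0.003,-0.04,-0.019],"turn": 0,"fingers": 1},
    {"slide": [0.003,-0.04,-0.019],"turn": 0,"fingers": 1},
    {"slide": [0.003,-0.04,-0.019],"turn": 0,"fingers": 1},
  ],
)

```text
clock: 8.75
tool_pos: [0.3996, -0.208, 0.0547]
tool_rot: [3.141, 0.0, 1.633]
ft_force: [0.8, -0.6, -0.5]
width: 0.0112
```

```bash
python3 -c "
from h import *
st();t=cam('side','s3');crop(t,180,240,300,330,6,'s3c')
rel([.40,.128,.055])"
```

```text
{'clock': 8.75, 'tool_pos': [0.3996, -0.208, 0.0547], 'tool_rot': [3.1408, 0.0003, 1.633], 'ft_force': [0.7792, -0.6215, -0.5204], 'width': 0.0112, 'joint_positions': [-0.5056, 0.3689, 2.11, 0.0002, 0.6619, -2.1388]}
slide [0.3354, 0.021, -0.0004] turn 0
```

View pics/s3c.png

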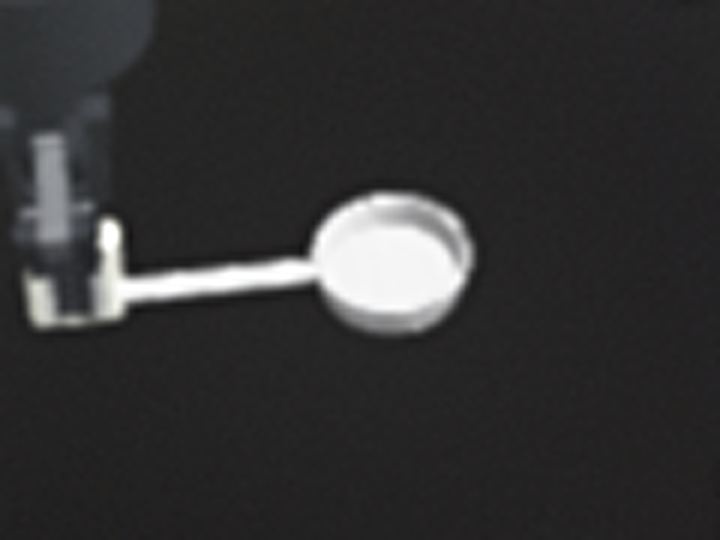

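>>> play_rows(
  series=[
    {"slide": [0.012,0.001,0],"turn": 0,"fingers": 1},
    {"slide": [0.035,0.002,0],"turn": 0,"fingers": 1},
    {"slide": [0.07,0.004,0],"turn": 0,"fingers": 1},
    {"slide": [0.11,0.007,0],"turn": 0,"fingers": 1},
    {"slide": [0.15,0.009,0],"turn": 0,"fingers": 1},
    {"slide": [0.19,0.012,0],"turn": 0,"fingers": 1},
    {"slide": [0.23,0.014,0],"turn": 0,"fingers": 1},
    {"slide": [0.265,0.016,0],"turn": 0,"fingers": 1},
    {"slide": [0.3,0.019,0],"turn": 0,"fingers": 1},
    {"slide": [0.323,0.02,0],"turn": 0,"fingers": 1},
    {"slide": [0.3355,0.021,0],"turn": 0,"fingers": 1},
    {"slide": [0.3355,0.021,0],"turn": 0,"fingers": 1},
  ],
)

```text
clock: 10.0
tool_pos: [0.4001, 0.1295, 0.0546]
tool_rot: [3.14, 0.0, 1.636]
ft_force: [0.3, -0.6, -0.7]
width: 0.0113
```

```bash
python3 -c "
from h import *
st();t=cam('side','s4');u=cam('top','t4')
crop(t,190,140,310,230,6,'s4c');crop(u,170,130,260,240,5,'t4c')
rel([.4735,.128,.055])"
```

```text
{'clock': 10.0, 'tool_pos': [0.4001, 0.1295, 0.0546], 'tool_rot': [3.1402, 0.0003, 1.6362], 'ft_force': [0.345, -0.551, -0.7161], 'width': 0.0113, 'joint_positions': [0.2861, 0.3344, 2.1758, -0.001, 0.6302, -1.3492]}
slide [-0.0045, 0.0736, -0.0005] turn 0
```

View pics/s4c.png

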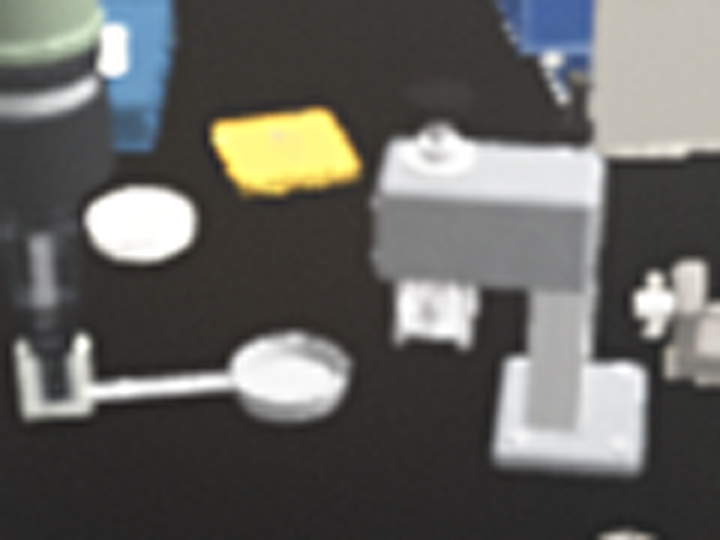

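View pics/t4c.png

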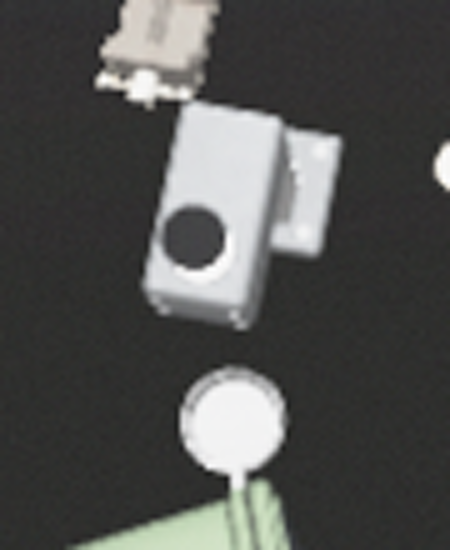

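```bash
python3 -c "
from h import *
u=cam('top');s=cam('side')
p=onz(u,170+(233.5)/5-.5,130+(420.5)/5-.5,.035); q=onz(s,190+(291)/6-.5,140+(369)/6-.5,.035)
print(p,q, 'side outlet z.052',onz(s,190+(433)/6-.5,140+342/6-.5,.052))
# button both
print(two(u,(208.2,177.06),s,(190+440/6-.5,140+95/6-.5)))
st()
rel([.4735,.128,.055])"
```

```text
[0.51884013 0.13432538 0.035     ] [0.51891268 0.13838809 0.035     ] side outlet z.052 [0.5918414  0.13212675 0.052     ]
(array([0.59301245, 0.13657213, 0.19013704]), np.float64(0.00030236674704607445))
{'clock': 10.2, 'tool_pos': [0.3998, 0.1272, 0.0545], 'tool_rot': [3.1412, 0.0007, 1.6321], 'ft_force': [-0.5991, 0.4758, -1.2312], 'width': 0.0111, 'joint_positions': [0.2812, 0.3337, 2.1773, -0.0014, 0.6304, -1.3498]}
slide [-0.0037, 0.0736, -0.0005] turn 0
```

>>> play_rows(
  series=[
    {"slide": [-0.001,0.012,0],"turn": 0,"fingers": 1},
    {"slide": [-0.002,0.03,0],"turn": 0,"fingers": 1},
    {"slide": [-0.003,0.048,0],"turn": 0,"fingers": 1},
    {"slide": [-0.003,0.066,0],"turn": 0,"fingers": 1},
    {"slide": [-0.003,0.074,0],"turn": 0,"fingers": 1},
    {"slide": [-0.003,0.074,0],"turn": 0,"fingers": 1},
    {"slide": [-0.003,0.074,0.007],"turn": 0,"fingers": 1},
    {"slide": [-0.003,0.074,0.013],"turn": 0,"fingers": 1},
    {"slide": [-0.003,0.074,0.017],"turn": 0,"fingers": 1},
    {"slide": [-0.003,0.074,0.019],"turn": 0,"fingers": 1},
    {"slide": [-0.003,0.074,0.019],"turn": 0,"fingers": 1},
    {"slide": [-0.003,0.074,0.019],"turn": 0,"fingers": 1},
  ],
)

```text
clock: 11.4
tool_pos: [0.4732, 0.1287, 0.0356]
tool_rot: [-3.141, 0.001, 1.632]
ft_force: [-2.0, -0.7, 2.6]
width: 0.0111
```

```bash
python3 -c "
from h import *
st();t=cam('side','s5');u=cam('top','t5')
crop(t,190,140,310,230,6,'s5c')"
```

```text
{'clock': 11.4, 'tool_pos': [0.4732, 0.1287, 0.0356], 'tool_rot': [-3.141, 0.0009, 1.6323], 'ft_force': [-1.9517, -0.6559, 2.5763], 'width': 0.0111, 'joint_positions': [0.2426, 0.4461, 2.0372, -0.0012, 0.659, -1.3887]}
```

View pics/s5c.png

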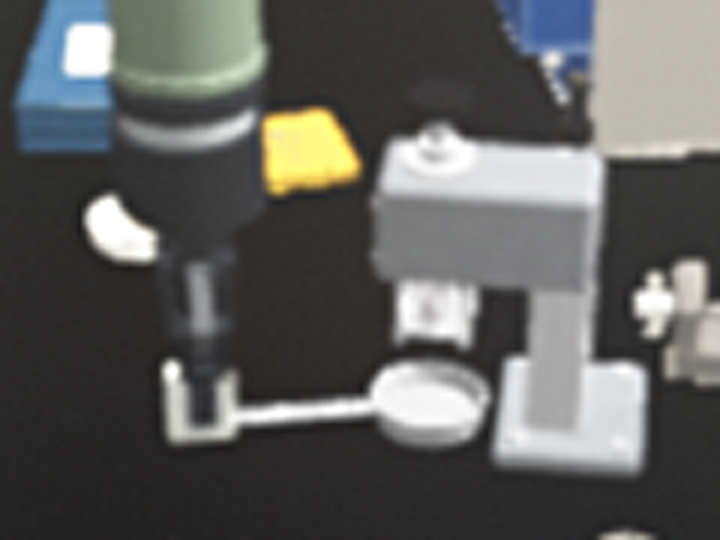

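>>> play_rows(
  series=[
    {"slide": [0,0,0],"turn": 0,"fingers": 0.7},
    {"slide": [0,0,0],"turn": 0,"fingers": 0.4},
    {"slide": [0,0,0],"turn": 0,"fingers": 0},
    {"slide": [0,0,0],"turn": 0,"fingers": 0},
    {"slide": [0,0,0],"turn": 0,"fingers": 0},
    {"slide": [0,0,0],"turn": 0,"fingers": 0},
    {"slide": [0,0,-0.03],"turn": 0,"fingers": 0},
    {"slide": [0,0,-0.07],"turn": 0,"fingers": 0},
    {"slide": [0,-0.02,-0.12],"turn": 0,"fingers": 0},
    {"slide": [0,-0.05,-0.17],"turn": 0,"fingers": 0},
    {"slide": [0,-0.05,-0.21],"turn": 0,"fingers": 0},
    {"slide": [0,-0.05,-0.21],"turn": 0,"fingers": 0},
  ],
)

```text
clock: 12.7
tool_pos: [0.4257, 0.1266, 0.252]
tool_rot: [3.129, -0.002, 1.633]
ft_force: [1.1, -0.2, -0.5]
width: 0.0856
```

```bash
python3 -c "
from h import *
st();t=cam('side','s6');u=cam('top','t6')
crop(t,190,140,310,230,6,'s6c');crop(u,170,130,260,240,5,'t6c')
rel([.593,.1366,.25])"
```

```text
{'clock': 12.7, 'tool_pos': [0.4257, 0.1266, 0.252], 'tool_rot': [3.1287, -0.002, 1.6325], 'ft_force': [1.1218, -0.2084, -0.523], 'width': 0.0856, 'joint_positions': [0.2636, 0.1096, 1.8549, -0.0007, 1.164, -1.3686]}
slide [0.0002, 0.1696, -0.0028] turn 0
```

View pics/s6c.png

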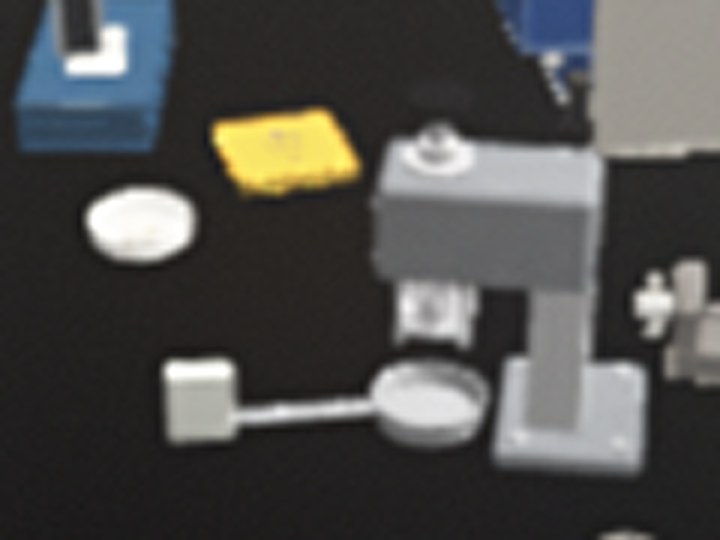

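View pics/t6c.png

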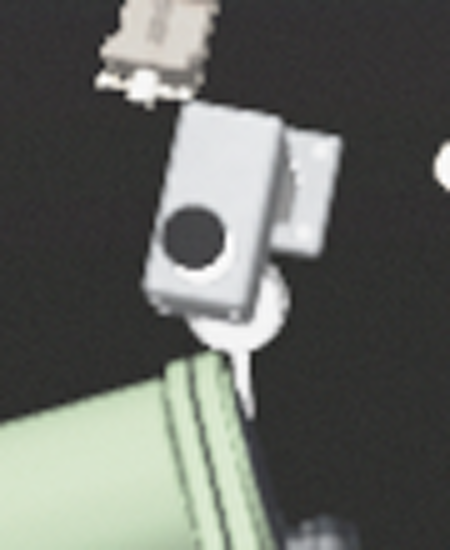

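```bash
python3 -c "
from h import *
u=cam('top');s=cam('side')
for y in (392,395,398): print(onz(s,190+430/6-.5,140+y/6-.5,.015))
print(onz(s,190+197/6-.5,140+366/6-.5,.042),'expected rim px', [ (a-o+.5)*6 for a,o in zip(proj(s,[.593,.1366,.015]),(190,140))])
print('top rim px exp', [ (a-o+.5)*5 for a,o in zip(proj(u,[.593,.1366,.015]),(170,130))],[ (a-o+.5)*5 for a,o in zip(proj(u,[.563,.1366,.015]),(170,130))])
"
```

```text
[0.59189091 0.14108727 0.015     ]
[0.59159559 0.13828992 0.015     ]
[0.59130154 0.13550449 0.015     ]
[0.4706097  0.13429874 0.042     ] expected rim px [np.float64(433.0019397826578), np.float64(396.68706558325454)]
top rim px exp [np.float64(232.7368852807001), np.float64(300.56310692844374)] [np.float64(233.0259141634609), np.float64(350.41472576359683)]
```

>>> play_rows(
  series=[
    {"slide": [0,0.02,-0.003],"turn": 0,"fingers": 1},
    {"slide": [0,0.05,-0.003],"turn": 0,"fingers": 1},
    {"slide": [0,0.09,-0.003],"turn": 0,"fingers": 1},
    {"slide": [0,0.13,-0.003],"turn": 0,"fingers": 1},
    {"slide": [0,0.155,-0.003],"turn": 0,"fingers": 1},
    {"slide": [0,0.1695,-0.003],"turn": 0,"fingers": 1},
    {"slide": [0,0.1695,-0.003],"turn": 0,"fingers": 1},
    {"slide": [0,0.1695,-0.003],"turn": 0,"fingers": 1},
    {"slide": [0,0.1695,-0.003],"turn": 0,"fingers": 1},
    {"slide": [0,0.1695,-0.003],"turn": 0,"fingers": 1},
  ],
)

```text
clock: 13.9
tool_pos: [0.5911, 0.136, 0.2469]
tool_rot: [-3.138, 0.001, 1.632]
ft_force: [0.6, -0.6, 0.1]
width: -0.0003
```

```bash
python3 -c "
from h import *
st();t=cam('side','s7');crop(t,190,90,310,180,6,'s7c');rel([.593,.1366,.219])"
```

```text
{'clock': 13.9, 'tool_pos': [0.5911, 0.136, 0.2469], 'tool_rot': [-3.1379, 0.0014, 1.6323], 'ft_force': [0.5889, -0.5953, 0.0619], 'width': -0.0003, 'joint_positions': [0.2076, 0.377, 1.5017, -0.0009, 1.2668, -1.4245]}
slide [0.0005, 0.0019, 0.0281] turn 0
```

View pics/s7c.png

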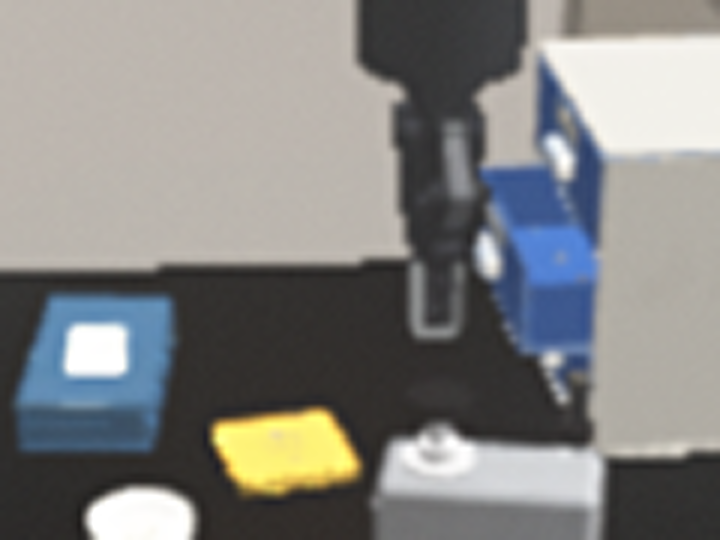

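>>> play_rows(
  series=[
    {"slide": [0.0005,0.001,0.008],"turn": 0,"fingers": 1},
    {"slide": [0.0005,0.001,0.018],"turn": 0,"fingers": 1},
    {"slide": [0.0005,0.001,0.028],"turn": 0,"fingers": 1},
    {"slide": [0.0005,0.001,0.031],"turn": 0,"fingers": 1},
    {"slide": [0.0005,0.001,0.031],"turn": 0,"fingers": 1},
    {"slide": [0.0005,0.001,0.031],"turn": 0,"fingers": 1},
  ],
)

```text
clock: 14.55
tool_pos: [0.5923, 0.1366, 0.2161]
tool_rot: [-3.139, 0.001, 1.632]
ft_force: [-0.4, -0.2, -0.5]
width: -0.0001
```

>>> play_rows(
  series=[
    {"slide": [0,0,0.002],"turn": 0,"fingers": 1},
    {"slide": [0,0,0.004],"turn": 0,"fingers": 1},
    {"slide": [0,0,0.006],"turn": 0,"fingers": 1},
    {"slide": [0,0,0.006],"turn": 0,"fingers": 1},
  ],
)

```text
clock: 14.95
tool_pos: [0.5926, 0.1366, 0.2103]
tool_rot: [-3.14, 0.001, 1.632]
ft_force: [-0.4, 0.4, 2.6]
width: 0.0001
```

>>> play_rows(
  series=[
    {"slide": [0,0,0.002],"turn": 0,"fingers": 1},
    {"slide": [0,0,0.004],"turn": 0,"fingers": 1},
    {"slide": [0,0,0.006],"turn": 0,"fingers": 1},
    {"slide": [0,0,0.008],"turn": 0,"fingers": 1},
    {"slide": [0,0,0.01],"turn": 0,"fingers": 1},
    {"slide": [0,0,0.01],"turn": 0,"fingers": 1},
  ],
)

```text
clock: 15.55
tool_pos: [0.5927, 0.1366, 0.2002]
tool_rot: [-3.14, 0.001, 1.632]
ft_force: [0.1, 0.2, 3.4]
width: -0.0001
```

>>> play_rows(
  series=[
    {"slide": [0,0,0.001],"turn": 0,"fingers": 1},
    {"slide": [0,0,0.001],"turn": 0,"fingers": 1},
  ],
)

```text
clock: 15.75
tool_pos: [0.5927, 0.1366, 0.1992]
tool_rot: [-3.14, 0.001, 1.632]
ft_force: [-0.7, -0.3, 4.4]
width: -0.0002
```

>>> play_rows(
  series=[
    {"slide": [0,0,0.0006],"turn": 0,"fingers": 1},
    {"slide": [0,0,0.0006],"turn": 0,"fingers": 1},
  ],
)

```text
clock: 15.95
tool_pos: [0.5927, 0.1366, 0.199]
tool_rot: [-3.14, 0.001, 1.632]
ft_force: [-0.6, -0.4, 6.4]
width: -0.0004
```

>>> play_rows(
  series=[
    {"slide": [0,0,0.0004],"turn": 0,"fingers": 1},
    {"slide": [0,0,0.0004],"turn": 0,"fingers": 1},
    {"slide": [0,0,0.0004],"turn": 0,"fingers": 1},
    {"slide": [0,0,0.0004],"turn": 0,"fingers": 1},
    {"slide": [0,0,0.0004],"turn": 0,"fingers": 1},
    {"slide": [0,0,0.0004],"turn": 0,"fingers": 1},
    {"slide": [0,0,0.0004],"turn": 0,"fingers": 1},
    {"slide": [0,0,0.0004],"turn": 0,"fingers": 1},
    {"slide": [0,0,0.0004],"turn": 0,"fingers": 1},
    {"slide": [0,0,0.0004],"turn": 0,"fingers": 1},
  ],
)

```text
clock: 16.95
tool_pos: [0.5927, 0.1366, 0.1991]
tool_rot: [-3.14, 0.001, 1.632]
ft_force: [-0.8, -0.1, 5.2]
width: 0.0003
```

>>> play_rows(
  series=[
    {"slide": [0,0,0.002],"turn": 0,"fingers": 1},
    {"slide": [0,0,0.004],"turn": 0,"fingers": 1},
    {"slide": [0,0,0.006],"turn": 0,"fingers": 1},
    {"slide": [0,0,0.0075],"turn": 0,"fingers": 1},
    {"slide": [0,0,0.0075],"turn": 0,"fingers": 1},
  ],
)

```text
clock: 17.45
tool_pos: [0.5927, 0.1366, 0.1932]
tool_rot: [3.142, 0.001, 1.632]
ft_force: [-2.8, -0.7, 12.6]
width: 0.0004
```

>>> play_rows(
  series=[
    {"slide": [0,0,0.002],"turn": 0,"fingers": 1},
    {"slide": [0,0,0.003],"turn": 0,"fingers": 1},
    {"slide": [0,0,0.003],"turn": 0,"fingers": 1},
    {"slide": [0,0,0.003],"turn": 0,"fingers": 1},
  ],
)

```text
clock: 17.85
tool_pos: [0.5927, 0.1366, 0.1929]
tool_rot: [3.14, 0.001, 1.632]
ft_force: [-3.9, -1.1, 15.7]
width: -0.0002
```

```bash
python3 -c "
from h import *
st();t=cam('side','s8');crop(t,190,140,310,230,6,'s8c')"
```

```text
{'clock': 17.85, 'tool_pos': [0.5927, 0.1366, 0.1929], 'tool_rot': [3.1396, 0.0006, 1.6324], 'ft_force': [-3.9016, -1.1017, 15.6516], 'width': -0.0002, 'joint_positions': [0.2081, 0.4149, 1.5831, -0.001, 1.1418, -1.4239]}
```

View pics/s8c.png

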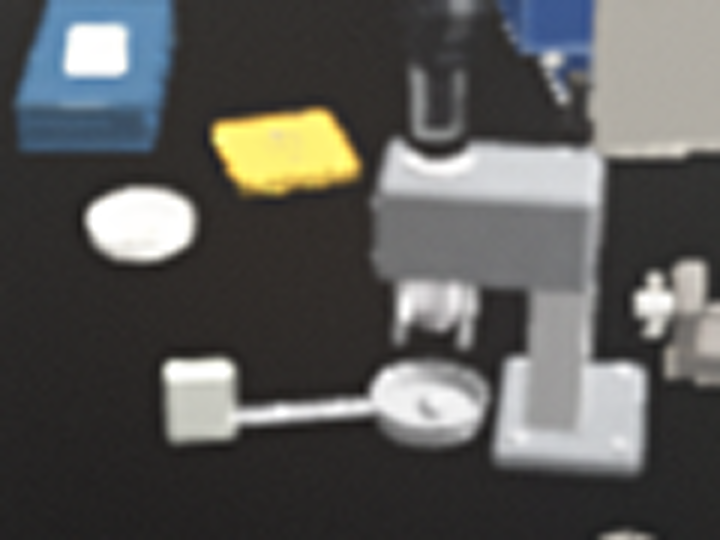

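The ball is in the bowl at crop (430,405), and the force rose at a constant height, so the plunger is on the second stop. Now I raise the arm.

>>> play_rows(
  series=[
    {"slide": [0,0,-0.004],"turn": 0,"fingers": 1},
    {"slide": [0,0,-0.01],"turn": 0,"fingers": 1},
    {"slide": [0,0,-0.02],"turn": 0,"fingers": 1},
    {"slide": [0,0,-0.04],"turn": 0,"fingers": 1},
    {"slide": [0,0,-0.07],"turn": 0,"fingers": 1},
    {"slide": [0,0,-0.1],"turn": 0,"fingers": 1},
    {"slide": [0,0,-0.1],"turn": 0,"fingers": 1},
    {"slide": [0,0,-0.1],"turn": 0,"fingers": 1},
    {"slide": [0,0,-0.1],"turn": 0,"fingers": 1},
    {"slide": [0,0,-0.1],"turn": 0,"fingers": 1},
  ],
)

```text
clock: 18.9
tool_pos: [0.5919, 0.1365, 0.2912]
tool_rot: [-3.14, 0.001, 1.632]
ft_force: [-0.2, 0.8, 1.0]
width: -0.0002
```

```bash
python3 -c "
from h import *
st();t=cam('side','s9');crop(t,190,140,310,230,6,'s9c')"
```

```text
{'clock': 18.9, 'tool_pos': [0.5919, 0.1365, 0.2912], 'tool_rot': [-3.1402, 0.0011, 1.6324], 'ft_force': [-0.1794, 0.7657, 0.9731], 'width': -0.0002, 'joint_positions': [0.2082, 0.3538, 1.4255, -0.0009, 1.3638, -1.424]}
```

View pics/s9c.png

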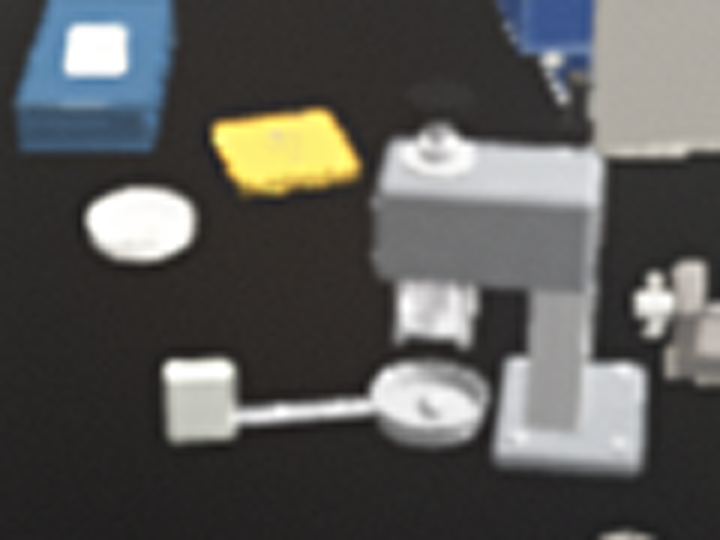

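The plunger is back up, the gate is shut, the ball is in the bowl and the pan hasn't moved. I'm handing the job in.

```bash
python3 -c "
from cell import robot
print(robot.finish_job())"
```

```text
the job is handed in; nothing more can be done
None
```

The job is done and handed in at about 19 s of the 61 s allowed; the hand-in reports no verdict.

- **Pan:** I regripped it after a half turn so the wrist camera would clear the dispenser head, then set it under the outlet and let go. The side and top views put the bowl within about 2–3 mm of the outlet axis. They differed by about 3 mm from each other, well inside the 15 mm limit.
- **First stop:** I pressed with the closed fingertips and held there for about 1 s at 5–6 N.
- **Second stop:** I pressed a further 6 mm. The force rose from 12.6 to 15.7 N with almost no more travel, so the plunger was on the hard stop.
- **Last checks:** The final side picture shows the button up, the gate shut, the ball in the bowl and the pan unmoved. The arm was about 75 mm clear of the button.
- **Bystanders:** In the side view the petri dish is where it was. The vial and gear were not re-measured at the end, but the planned path kept clear of both and no contact showed in the force readings.

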